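# Put the returned wheel away in its drawer

### The job

A robot wheel has come back to the red tray. First hook the pull of the drawer whose front has the same colour as that wheel's hub and draw the drawer gently all the way out until you feel it come up firmly against its stop; then set the wheel down in that drawer, flat and boss up, in the open part just behind the front, and leave the drawer fully out. Do not jerk the drawer or haul hard on its stop, do not drop the wheel in, and leave the other wheels, the other drawers and the things lying about as they are.

Things in the scene. Friction and masses are not known exactly. Their poses are not given: they have to be found in the camera images.
- chest_blue: low plywood chest fixed to the bench, holding one drawer with a blue front and blue label on its top; 225 deep (x) x 150 wide (y) x 88 high; origin under its centre; the drawer slides out along the chest's own -x
- drawer_blue (a joint): slide of the blue drawer, m: 0 shut, grows as it comes out. It ends at a stop with a rubber buffer (gives 1 to 3 mm) somewhere between 0.08 and 0.15; the length differs between the three drawers and is not marked, so feel for it. Sliding friction also differs, about 2 to 7 N; it stays where it is left
- blue_pull (a point): middle of the pull on the blue drawer: a level steel bar, 10 in diameter, 80 long (along y), its axis 45 in front of the drawer front and about 66 above the bench; the open gap behind it (towards +x) is 40 deep and 70 wide, for fingertips put down from above. Axes as the chest's; moves with the drawer
- blue_well (a point): where a wheel should lie in the blue drawer: on the drawer floor (19 above the bench), 45 behind the inner face of the front (front 14 thick, rising 84 above the bench), midway between the side walls (110 apart inside, 50 high). Axes as the chest's; moves with the drawer; still inside the chest while shut
- wheel_blue: loose robot wheel lying flat: black tyre 60 in diameter and 22 thick, with a blue hub face and on its axis a boss of the same colour, 22 in diameter standing 28 above the tyre (50 in all); 0.12 kg or so; origin at the centre of its underside, z up along the boss
- chest_orange: low plywood chest fixed to the bench, holding one drawer with an orange front and orange label on its top; 225 deep (x) x 150 wide (y) x 88 high; origin under its centre; the drawer slides out along the chest's own -x
- drawer_orange (a joint): slide of the orange drawer, m: 0 shut, grows as it comes out. It ends at a stop with a rubber buffer (gives 1 to 3 mm) somewhere between 0.08 and 0.15; the length differs between the three drawers and is not marked, so feel for it. Sliding friction also differs, about 2 to 7 N; it stays where it is left
- orange_pull (a point): middle of the pull on the orange drawer: a level steel bar, 10 in diameter, 80 long (along y), its axis 45 in front of the drawer front and about 66 above the bench; the open gap behind it (towards +x) is 40 deep and 70 wide, for fingertips put down from above. Axes as the chest's; moves with the drawer
- orange_well (a point): where a wheel should lie in the orange drawer: on the drawer floor (19 above the bench), 45 behind the inner face of the front (front 14 thick, rising 84 above the bench), midway between the side walls (110 apart inside, 50 high). Axes as the chest's; moves with the drawer; still inside the chest while shut
- wheel_orange: loose robot wheel lying flat: black tyre 60 in diameter and 22 thick, with an orange hub face and on its axis a boss of the same colour, 22 in diameter standing 28 above the tyre (50 in all); 0.12 kg or so; origin at the centre of its underside, z up along the boss
- chest_green: low plywood chest fixed to the bench, holding one drawer with a green front and green label on its top; 225 deep (x) x 150 wide (y) x 88 high; origin under its centre; the drawer slides out along the chest's own -x
- drawer_green (a joint): slide of the green drawer, m: 0 shut, grows as it comes out. It ends at a stop with a rubber buffer (gives 1 to 3 mm) somewhere between 0.08 and 0.15; the length differs between the three drawers and is not marked, so feel for it. Sliding friction also differs, about 2 to 7 N; it stays where it is left
- green_pull (a point): middle of the pull on the green drawer: a level steel bar, 10 in diameter, 80 long (along y), its axis 45 in front of the drawer front and about 66 above the bench; the open gap behind it (towards +x) is 40 deep and 70 wide, for fingertips put down from above. Axes as the chest's; moves with the drawer
- green_well (a point): where a wheel should lie in the green drawer: on the drawer floor (19 above the bench), 45 behind the inner face of the front (front 14 thick, rising 84 above the bench), midway between the side walls (110 apart inside, 50 high). Axes as the chest's; moves with the drawer; still inside the chest while shut
- wheel_green: loose robot wheel lying flat: black tyre 60 in diameter and 22 thick, with a green hub face and on its axis a boss of the same colour, 22 in diameter standing 28 above the tyre (50 in all); 0.12 kg or so; origin at the centre of its underside, z up along the boss
- returns_tray: red tray fixed to the bench, 120 x 100 outside, walls 16 high and 4 thick, floor 4 thick; one wheel lies in it: the one to put away; origin under its centre
- spares_tray: grey tray fixed to the bench, 170 x 100, walls 16 high, floor 4 thick, holding the two other wheels, which stay; origin under its centre
- screwdriver: screwdriver lying on the bench beside the chests; not to be disturbed
- wrench: open-ended wrench lying on the bench in front of the chests; not to be disturbed
- battery: black and yellow battery pack 70 x 45 x 26 on the bench beside the chests; not to be disturbed
- pipe_tee: white plastic pipe tee, 80 long, on the middle of the blue chest's lid; not to be disturbed
- glue: small white bottle, 36 across and 70 high, on the middle of the orange chest's lid; not to be disturbed
- screw_jar: amber jar, 48 across and 50 high, on the middle of the green chest's lid; not to be disturbed

How it is judged:
By the outcome, as a careful person would: the job done as asked, in the order asked, and still so for the second after the job is handed in, with the robot touching nothing.
It also fails if it takes over 64 s, if anything falls off the work surface, if the arm or the gripper's body presses on something with over 40 N, if the wrist force passes 120 N, or if a joint passes its speed limit or range.

### The arm

A 6-joint arm with a two-finger parallel gripper is mounted at the origin on the work surface. World frame = base frame: x ahead of the robot, y to its left, z up, the work surface at z = 0. Lengths are in m, angles in rad, forces in N, time in s.
With the tool pointing down it reaches from about 0.375 to 0.9 m from the base axis. Payload 3.1 kg.
Tool frame: the origin (TCP) lies midway between the tips of the shut fingers; the grasp point (between the pads) lies 19 mm behind it; z points along the fingers, y is the line along which they close (so a half turn about z gives the same grasp; the last joint's range is limited). The gripper opens to 85 mm and grips with 20 to 120 N. Pads are 22 mm wide; open, the fingers measure 114 mm over their backs; the gripper's body (76 mm by 85 mm) begins 54 mm behind the grasp point. The pads swing forward as they close: fully open they stand 13 mm farther back than shut.
Start: joints at [1.105, 0.527, 1.433, -0, 1.181, -0.178], TCP at [0.177, 0.599, 0.231] pointing down, gripper open.
Joint ranges: [-3.08, 3.08], [-0.75, 2.2], [0.22, 2.44], [-1.43, 4.57], [0, 2.65], [-2.85, 2.85]. Speed limits (rad/s): [2.79, 2.79, 3.14, 3.14, 3.14, 3.14].

### API

Orientations are given as a rotation vector (axis times angle).
In Python, from bench import ctrl, vision, ticket gives the robot as it stands.
- The arm moves only by the tool jog_arm, never from a script. Its argument "targets" is a list of rows, each an object with "offset": the shift along the tool's x, y, z in units of 30 mm (1.0 is 30 mm), a list of three; "delta_rot": the turn, a rotation vector about the tool's x, y, z in units of 6 degrees (1.0 is 6 degrees), a list of three; "jaw": the finger opening in mm, from 0 to 85.4. In form: [{"offset": [tx, ty, tz], "delta_rot": [wx, wy, wz], "jaw": jaw}, ...]. A call has exactly 5 rows; each row shifts and turns the commanded pose from where the row before left it, along the tool's axes as they then stand; what a row does not reach is not made up. A row lasts 1/12 s, in which the tool goes at most 41.7 mm and 7.16 degrees, less where a joint would pass 70% of its speed; a pose out of reach is approached as far as the arm can. A call is refused whole if a number of a shift passes 1 or a number of a turn 1, either way. A call with a gripper value outside its range is refused whole. The fingers move at their own pace and stop on an object; "grip_force" is the grip in N (left out, the last holds). Time passes only in rows, so rows that do not move let the fingers close, or fill a call up. It gives the time, the measured TCP pose, the force, the opening and the grip force at its end, in the units of the state.
- ctrl.state(): the state, without advancing time (a new reading comes with each control period).
- vision.capture(name): name is "scene" or "top" or "wrist"; returns the picture (384x512x3 uint8, red, green, blue); there is no depth.
- vision.get_calibration(name): a dict with "fov_y" (degrees; the focal length in pixels is half the picture's height over the tangent of half this angle, whatever the lens; pixels are square), "cx", "cy" (the principal point, pixels), "rvec" (rotation vector, rad) and "tvec" (3), from world to camera coordinates, as OpenCV has them. Camera axes: x right, y down, z forward; pixel columns grow to the right and rows downward; lengths in m; the calibration is good to about 2 mm. A picture is of the moment at which its call begins: read the wrist's pose just before it. get_calibration takes no time and is no camera call; for the wrist camera it gives the pose at the moment of the call.
- ticket.hand_in(): hands the job in; it is judged then, once.
The state is a dict: "time_s": time; "qpos": joint angles; "joint_vel": joint speeds; "effort": joint torques, N m; "ee_pos": TCP position; "orientation": TCP orientation; "ft_force": force on the tool from outside, world axes, zero at the start; "torque": the same for the moment, N m; "opening": finger opening in m; "grasp_force": force on a finger pad.
Only numpy, scipy, OpenCV 4.12 (cv2) and the standard library are available. Lean on these libraries where they do the work, as an engineer would, in place of code of your own. Each camera call takes 0.05 s, during which the arm holds its last target. There are 200 camera calls.

## Working session

There is one attempt and no reset: what is moved stays moved. The work goes in short steps, Python scripts to look and compute and a tool call to move; the robot and the scene stay as the last step left them, time stands still between calls to the robot, and variables do not carry over. Pictures are saved under pics/ and viewed, at most 10 in all, crops included, and the job is handed in when it is done.

Besides the shell and the picture viewer there is one more tool, called after "Emit:" by a JSON object that holds its "method" and its "body", one argument or row to a line. jog_arm: Moves the arm, as the interface text tells. Its arguments: {"type":"object","properties":{"targets":{"type":"array","items":{"type":"object","properties":{"offset":{"type":"array","items":{"type":"number"}},"delta_rot":{"type":"array","items":{"type":"number"}},"jaw":{"type":"number"}}}},"grip_force":{"type":"number"}},"required":["targets"]}

```bash
mkdir -p pics
python3 - <<'E'
from bench import ctrl,vision
import cv2,numpy as np
s=ctrl.state();print(s)
for n in("scene","top"):
    im=vision.capture(n);cv2.imwrite(f"pics/{n}0.png",im[:,:,::-1]);print(n,vision.get_calibration(n))
E
```

```text
{'time_s': 0.0, 'qpos': array([ 1.10549350e+00,  5.28428407e-01,  1.43394868e+00, -4.45796260e-06,
        1.18139375e+00, -1.78504429e-01]), 'joint_vel': array([ 0.00135333,  0.0011017 ,  0.00095418, -0.00103524, -0.00062721,
        0.00136846]), 'effort': array([ 8.60961536e-04, -4.42347515e+01, -1.78026330e+01,  2.64051351e-06,
        8.49741278e-03, -6.13056613e-06]), 'ee_pos': array([0.17644083, 0.59880845, 0.23034207]), 'orientation': array([-0.44885869, -3.10866771,  0.00324707]), 'ft_force': array([ 0.27783411, -0.72414249,  0.44000849]), 'torque': array([-0.05206366, -0.03967926, -0.02876464]), 'grasp_force': 0.0, 'opening': 0.08569176282175578}
scene {'fov_y': 46.35885063149556, 'cx': 256.3292505822011, 'cy': 194.55350955063338, 'rvec': array([ 1.43612368,  2.18171979, -0.86850285]), 'tvec': array([ 0.22609229, -0.32242192,  1.5516022 ])}
top {'fov_y': 46.000036794297614, 'cx': 261.8815402160998, 'cy': 194.81382666409715, 'rvec': array([ 2.18119445, -2.21900073,  0.06672987]), 'tvec': array([0.00653629, 0.56689328, 1.42360597])}
```

View pics/scene0.png

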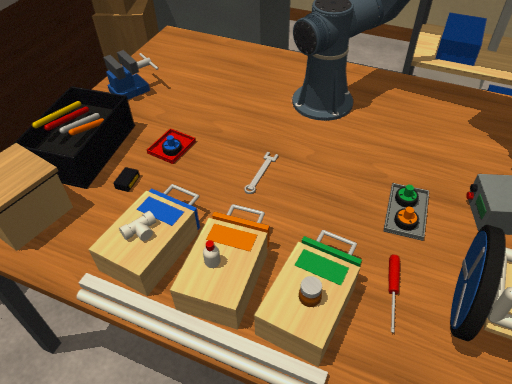

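View pics/top0.png

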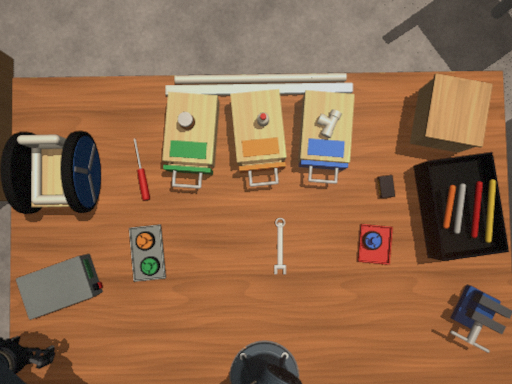

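The wheel in the red tray is blue: (373,240) in top, (172,146) in scene. The blue chest's label is at (326,148) and its pull bar at about (323,181) in top, (182,189) in scene. Next I'll work out positions.

```bash
cat > h.py <<'E'
import cv2,numpy as np
from scipy.spatial.transform import Rotation as R
from bench import ctrl,vision
def cam(c):
    f=192/np.tan(np.radians(c["fov_y"]/2)); K=np.array([[f,0,c["cx"]],[0,f,c["cy"]],[0,0,1]])
    Rm=R.from_rotvec(c["rvec"]).as_matrix(); return K,Rm,np.array(c["tvec"])
def ray(c,p):
    K,Rm,t=cam(c); d=Rm.T@np.linalg.solve(K,[p[0],p[1],1]); return -Rm.T@t,d
def onz(c,p,z):
    o,d=ray(c,p); return o+d*(z-o[2])/d[2]
def tri(obs):
    A=np.zeros((3,3));b=np.zeros(3)
    for c,p in obs:
        o,d=ray(c,p);d=d/np.linalg.norm(d);P=np.eye(3)-np.outer(d,d);A+=P;b+=P@o
    x=np.linalg.solve(A,b)
    res=[np.linalg.norm(np.cross(x-o,d/np.linalg.norm(d))) for o,d in (ray(c,p) for c,p in obs)]
    return x,max(res)
def proj(c,X):
    K,Rm,t=cam(c);q=K@(Rm@np.array(X)+t);return q[:2]/q[2]
def mask(im,lo,hi,roi=None):
    m=cv2.inRange(cv2.cvtColor(im,cv2.COLOR_RGB2HSV),np.array(lo),np.array(hi))
    if roi:
        z=np.zeros_like(m);x0,y0,x1,y1=roi;z[y0:y1,x0:x1]=m[y0:y1,x0:x1];m=z
    return m
def blobs(m,amin=20):
    n,l,s,c=cv2.connectedComponentsWithStats(m)
    out=[]
    for i in range(1,n):
        if s[i,4]>=amin:
            pts=np.argwhere(l==i)[:,::-1].astype(np.float32)
            out.append((s[i].tolist(),c[i],cv2.minAreaRect(pts)))
    return out
E
python3 - <<'E'
from h import *
T=cv2.imread("pics/top0.png")[:,:,::-1].copy();S=cv2.imread("pics/scene0.png")[:,:,::-1].copy()
ct=vision.get_calibration("top");cs=vision.get_calibration("scene")
B=((100,120,50),(125,255,255))
for n,im,rois in(("top",T,[(295,130,360,200),(355,220,395,268)]),("scene",S,[(130,185,205,235),(145,125,200,165)])):
    for r in rois:
        for b in blobs(mask(im,*B,r)):print(n,np.round(b[1],1),b[0],np.round(b[2][0],1),np.round(b[2][1],1),round(b[2][2],1))
W=((0,0,120),(180,70,255))
for n,im,r in(("top",T,(300,164,350,192)),("scene",S,(155,180,205,212))):
    for b in blobs(mask(im,*W,r),8):print(n,'bar',np.round(b[1],1),b[0],np.round(b[2][0],1),np.round(b[2][1],1),round(b[2][2],1))
# red tray
for b in blobs(mask(T,(0,150,60),(5,255,255),(350,215,400,270))|mask(T,(172,150,60),(180,255,255),(350,215,400,270))): print('tray',b[1],b[0],b[2],onz(ct,b[2][0],.016))
print('label',onz(ct,(326,148.5),.088),'wheel',onz(ct,(373,240),.05),'bar',onz(ct,(323,181.5),.066))
up=lambda im,r,k:cv2.resize(im[r[1]:r[3],r[0]:r[2]],None,fx=k,fy=k,interpolation=cv2.INTER_NEAREST)
a=up(T,(295,130,360,195),6);b=up(S,(140,170,205,235),6);cv2.imwrite("pics/c1.png",np.hstack([a,b])[:,:,::-1])
E
```

```text
top [325.6 147.5] [308, 139, 36, 18, 522] [325.6 147.4] [34.7 15.1] 4.6
top [323.9 163.6] [301, 160, 47, 8, 203] [324.  163.5] [46.2  4.6] 4.6
top [373.5 239.7] [366, 233, 15, 15, 139] [373. 240.] [14. 14.] 90.0
scene [176.7 202.8] [149, 189, 51, 40, 225] [178.  203.8] [61.6 14.5] 37.1
scene [160.4 210.4] [137, 197, 46, 29, 635] [159.6 210.3] [43.  17.4] 24.4
scene [170.8 143.2] [163, 136, 17, 14, 165] [171.3 143.4] [14.3 13.9] 26.6
top bar [322.2 176.7] [308, 166, 30, 17, 149] [322.7 174.5] [28.6 15.1] 4.4
scene bar [182.9 192.3] [164, 184, 35, 21, 142] [181.  193.9] [32.7 12.1] 23.7
tray [375.75982533 245.069869  ] [358, 224, 35, 41, 916] ((374.9554443359375, 243.945556640625), (31.94069480895996, 37.91091537475586), 5.710593223571777) [ 0.40506719 -0.35838416  0.016     ]
label [ 0.70065938 -0.19959129  0.088     ] wheel [ 0.41941715 -0.34393407  0.05      ] bar [ 0.60207762 -0.19124268  0.066     ]
```

View pics/c1.png

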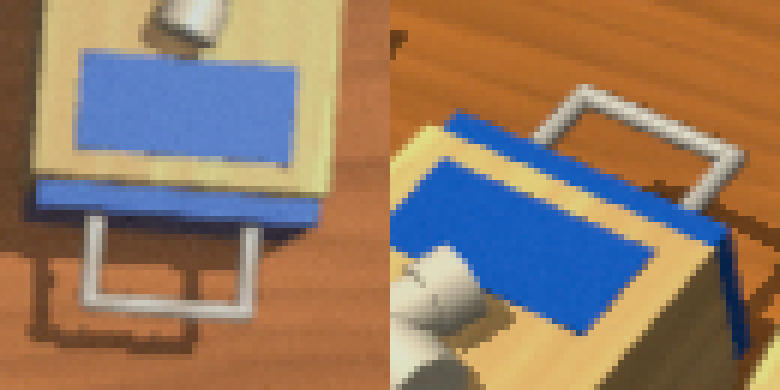

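The crop shows the bar's ends at top (309.7,180.3) and (336.7,182.3), and in scene at (172.2,185.8) and (198.0,195.8).

```bash
cat >> h.py <<'E'
def go(p,rpyaw,s=None):
    "total shift (tool axes, units of 30mm) and yaw turn (units 6deg about tool z) to TCP p, tool y at world angle rpyaw, pointing down"
    s=s or ctrl.state(); Rc=R.from_rotvec(s["orientation"])
    y=np.array([np.cos(rpyaw),np.sin(rpyaw),0]);z=np.array([0,0,-1.]);x=np.cross(y,z)
    Rg=R.from_matrix(np.column_stack([x,y,z]))
    print('shift',np.round(Rc.inv().apply(np.array(p)-s["ee_pos"])/.03,2),'rot',np.round(np.degrees((Rc.inv()*Rg).as_rotvec())/6,2))
E
python3 - <<'E'
from h import *
ct=vision.get_calibration("top");cs=vision.get_calibration("scene")
a,ra=tri([(ct,(309.9,180.4)),(cs,(198,195.8))])
print(a,ra)
a,ra=tri([(ct,(309.9,180.4)),(cs,(172.2,185.8))]);b,rb=tri([(ct,(336.9,182.4)),(cs,(198,195.8))]);print(a,ra,b,rb)
a,ra=tri([(ct,(336.9,182.4)),(cs,(172.2,185.8))]);b,rb=tri([(ct,(309.9,180.4)),(cs,(198,195.8))]);print(a,ra,b,rb,np.linalg.norm(a-b))
m=(a+b)/2;ang=np.arctan2(*(b-a)[[1,0]]);print('mid',m,'y-axis ang',np.degrees(ang))
w=tri([(ct,(373.5,239.7)),(cs,(170.8,143.2))]);print('wheel',w)
# label edges dir
for p,q in(((308,146),(343,149)),):
    print(np.degrees(np.arctan2(*(onz(ct,p,.088)-onz(ct,q,.088))[[1,0]])))
l=onz(ct,(325.6,147.5),.088);f=onz(ct,(323.9,163.3),.084);print('label',l,'front',f)
go([m[0]-.0,m[1],.2],ang)
print(vision.get_calibration("wrist"))
E
```

```text
[ 0.60557795 -0.14971514  0.06111237] 0.0020869148493198515
[ 0.61951507 -0.17329725  0.1031477 ] 0.03095912455193303 [ 0.58618651 -0.20589175  0.02444931] 0.03798653636118851
[ 0.59808885 -0.2333257   0.05818558] 0.0022503261364968143 [ 0.60557795 -0.14971514  0.06111237] 0.0020869148493198515 0.08399629631882406
mid [ 0.6018334  -0.19152042  0.05964897] y-axis ang 84.88161190625976
wheel (array([ 0.4185515 , -0.35022494,  0.02716333]), np.float64(0.0012148117917614894))
84.15508532831409
label [ 0.70373476 -0.19845055  0.088     ] front [ 0.65609233 -0.19270063  0.084     ]
shift [-21.05 -21.26   1.05] rot [-0.02 -0.01 -1.89]
{'fov_y': 60.8896014405783, 'cx': 256.37045582743474, 'cy': 195.93229422126979, 'rvec': array([-2.33148155, -1.7470499 , -0.23586648]), 'tvec': array([-0.62293443, -0.03558835,  0.37870197])}
```

Emit:
{"method": "jog_arm", "body": {
  "targets": [
    {"offset": [-0.5,-0.5,0],"jaw": 0},
    {"offset": [-1,-1,0],"jaw": 0},
    {"offset": [-1,-1,0],"jaw": 0},
    {"offset": [-1,-1,0],"jaw": 0},
    {"offset": [-1,-1,0],"jaw": 0}
  ]
}}

```text
schema error: expected keys offset, delta_rot, jaw
```

Emit:
{"method": "jog_arm", "body": {
  "targets": [
    {"offset": [-1,-1,0],"jaw": 0},
    {"offset": [-1,-1,0],"jaw": 0},
    {"offset": [-1,-1,0],"jaw": 0},
    {"offset": [-1,-1,0],"jaw": 0},
    {"offset": [-1,-1,0],"jaw": 0}
  ]
}}

```text
schema error: expected keys offset, delta_rot, jaw
```

Emit:
{"method": "jog_arm", "body": {
  "targets": [
    {"offset": [-1,-1,0],"jaw": 0},
    {"offset": [-1,-1,0],"jaw": 0},
    {"offset": [-1,-1,0],"jaw": 0},
    {"offset": [-1,-1,0],"jaw": 0},
    {"offset": [-1,-1,0],"jaw": 0}
  ]
}}

```text
schema error: expected keys offset, delta_rot, jaw
```

Emit:
{"method": "jog_arm", "body": {
  "targets": [
    {"offset": [-1,-1,0],"delta_rot": [0,0,-0.45],"jaw": 0},
    {"offset": [-1,-1,0],"delta_rot": [0,0,-0.45],"jaw": 0},
    {"offset": [-0.8,-1,0],"delta_rot": [0,0,-0.5],"jaw": 0},
    {"offset": [0,-0.5,0],"delta_rot": [0,0,-0.5],"jaw": 0},
    {"offset": [0,0,0],"jaw": 0}
  ]
}}

```text
schema error: expected keys offset, delta_rot, jaw
```

Run:
```python
from h import *
s=ctrl.state();c=vision.get_calibration("wrist");im=vision.capture("wrist");cv2.imwrite("pics/w1.png",im[:,:,::-1])
print(s["time_s"],s["ee_pos"],s["opening"],s["ft_force"],ray(c,(256,192)))
print(proj(c,[.602,-.1915,.066]),proj(c,[.4185,-.347,.05]))
go([.602,-.1915,.2],np.radians(84.7))
```

```text
0.1 [0.17647965 0.598896   0.23043918] 0.08539851761358346 [ 0.15099289  0.59539891 -0.33539243] (array([0.11077289, 0.6176164 , 0.37283826]), array([ 0.24539582, -0.07553671, -0.96655123]))
[-173.43308222  593.97713398] [-332.63660881  518.08533887]
shift [-21.06 -21.26   1.05] rot [-0.02 -0.   -1.86]
```

View pics/w1.png

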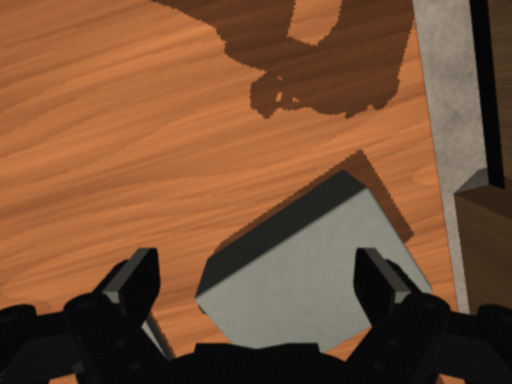

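That picture is still the start pose: every move was refused for a missing key. It shows the grey box below, with the fingers at (140,280) and (380,280). I'll resend with all keys.

Emit:
{"method": "jog_arm", "body": {
  "targets": [
    {"offset": [-0.5,-0.5,0],"delta_rot": [0,0,0],"jaw": 0},
    {"offset": [-1,-1,0],"delta_rot": [0,0,0],"jaw": 0},
    {"offset": [-1,-1,0],"delta_rot": [0,0,0],"jaw": 0},
    {"offset": [-1,-1,0],"delta_rot": [0,0,0],"jaw": 0},
    {"offset": [-1,-1,0],"delta_rot": [0,0,0],"jaw": 0}
  ]
}}

```text
time_s: 0.57
ee_pos: [0.2668, 0.4328, 0.231]
orientation: [-0.447, -3.109, 0.001]
ft_force: [0.6, 0.1, -0.7]
opening: 0.0257
grasp_force: 0.0
```

Emit:
{"method": "jog_arm", "body": {
  "targets": [
    {"offset": [-1,-1,0],"delta_rot": [0,0,0],"jaw": 0},
    {"offset": [-1,-1,0],"delta_rot": [0,0,0],"jaw": 0},
    {"offset": [-1,-1,0],"delta_rot": [0,0,0],"jaw": 0},
    {"offset": [-1,-1,0],"delta_rot": [0,0,0],"jaw": 0},
    {"offset": [-1,-1,0],"delta_rot": [0,0,0],"jaw": 0}
  ]
}}

```text
time_s: 0.98
ee_pos: [0.3666, 0.2497, 0.2313]
orientation: [0.448, 3.109, 0.0]
ft_force: [0.9, 0.5, -0.5]
opening: 0.0002
grasp_force: 0.0
```

Emit:
{"method": "jog_arm", "body": {
  "targets": [
    {"offset": [-1,-1,0],"delta_rot": [0,0,0],"jaw": 0},
    {"offset": [-1,-1,0],"delta_rot": [0,0,0],"jaw": 0},
    {"offset": [-1,-1,0],"delta_rot": [0,0,0],"jaw": 0},
    {"offset": [-1,-1,0],"delta_rot": [0,0,0],"jaw": 0},
    {"offset": [-1,-1,0],"delta_rot": [0,0,0],"jaw": 0}
  ]
}}

```text
time_s: 1.4
ee_pos: [0.4663, 0.0665, 0.2313]
orientation: [-0.45, -3.109, -0.0]
ft_force: [1.0, 0.3, 0.7]
opening: 0.0
grasp_force: 0.0
```

Emit:
{"method": "jog_arm", "body": {
  "targets": [
    {"offset": [-1,-1,0],"delta_rot": [0,0,-0.45],"jaw": 0},
    {"offset": [-1,-1,0],"delta_rot": [0,0,-0.45],"jaw": 0},
    {"offset": [-0.8,-1,0],"delta_rot": [0,0,-0.5],"jaw": 0},
    {"offset": [0,-0.5,0],"delta_rot": [0,0,-0.5],"jaw": 0},
    {"offset": [0,0,0],"delta_rot": [0,0,0],"jaw": 0}
  ]
}}

```text
time_s: 1.82
ee_pos: [0.5242, -0.0564, 0.2309]
orientation: [0.143, 3.138, -0.002]
ft_force: [-0.1, 0.5, -0.2]
opening: 0.0001
grasp_force: 0.0
```

Run:
```python
from h import *
s=ctrl.state();c=vision.get_calibration("wrist");im=vision.capture("wrist");cv2.imwrite("pics/w2.png",im[:,:,::-1])
print(s["time_s"],s["ee_pos"],s["opening"],s["ft_force"])
print(proj(c,[.602,-.1915,.066]),proj(c,[.4185,-.347,.05]))
go([.602,-.1915,.2],np.radians(84.7))
```

```text
1.8167 [ 0.52415799 -0.05638252  0.23094288] 0.00013330538806919853 [-0.10714354  0.5144666  -0.23581571]
[134.27694955 263.09482496] [-58.56864615  92.94663076]
shift [-3.04 -4.32  1.02] rot [ 0.   -0.01  0.  ]
```

View pics/w2.png

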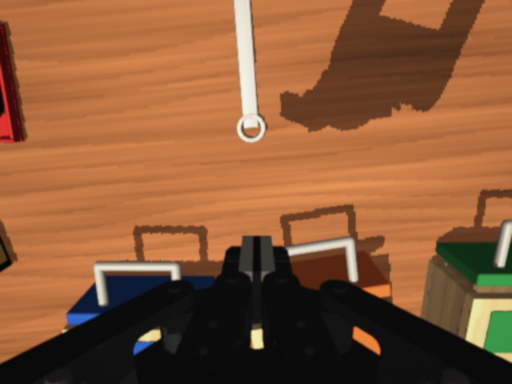

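The blue bar spans (97,267) to (178,267) and is level in the picture, so the yaw is good. Prediction was (134,263). I'll shift sideways for a second view.

Emit:
{"method": "jog_arm", "body": {
  "targets": [
    {"offset": [0,-1,0],"delta_rot": [0,0,0],"jaw": 0},
    {"offset": [0,-1,0],"delta_rot": [0,0,0],"jaw": 0},
    {"offset": [0,-1,0],"delta_rot": [0,0,0],"jaw": 0},
    {"offset": [0,-0.8,0],"delta_rot": [0,0,0],"jaw": 0},
    {"offset": [0.6,0,0],"delta_rot": [0,0,0],"jaw": 0}
  ]
}}

```text
time_s: 2.28
ee_pos: [0.498, -0.1681, 0.2317]
orientation: [0.142, 3.133, -0.006]
ft_force: [0.9, -0.5, 0.2]
opening: 0.0
grasp_force: 0.0
```

Emit:
{"method": "jog_arm", "body": {
  "targets": [
    {"offset": [0.6,0,0],"delta_rot": [0,0,0],"jaw": 0},
    {"offset": [0.5,0,0],"delta_rot": [0,0,0],"jaw": 0},
    {"offset": [0,0,0],"delta_rot": [0,0,0],"jaw": 0},
    {"offset": [0,0,0],"delta_rot": [0,0,0],"jaw": 0},
    {"offset": [0,0,0],"delta_rot": [0,0,0],"jaw": 0}
  ]
}}

```text
time_s: 2.7
ee_pos: [0.4632, -0.161, 0.2317]
orientation: [0.137, 3.137, -0.001]
ft_force: [0.2, -1.0, -0.4]
opening: -0.0001
grasp_force: 0.0
```

Run:
```python
from h import *
s=ctrl.state();c=vision.get_calibration("wrist");im=vision.capture("wrist");cv2.imwrite("pics/w3.png",im[:,:,::-1])
print(s["time_s"],s["ee_pos"])
print(proj(c,[.602,-.1915,.066]),proj(c,[.4185,-.347,.05]))
for b in blobs(mask(im,(0,0,120),(180,70,255)),60):print('bar',np.round(b[1],1),b[0])
for b in blobs(mask(im,(100,120,50),(125,255,255)),60):print('blue',np.round(b[1],1),b[0])
```

```text
2.7 [ 0.46320615 -0.16101394  0.23166138]
[240.0105705  305.78457109] [ 65.87719434 146.46257396]
bar [340.6  35.5] [329, 17, 35, 32, 513]
bar [346.6 119.6] [333, 47, 27, 140, 1977]
bar [427.6 296.8] [376, 283, 78, 41, 883]
blue [ 74.9 143.9] [50, 120, 50, 48, 1770]
blue [256.4 336.2] [252, 325, 10, 22, 183]
```

View pics/w3.png

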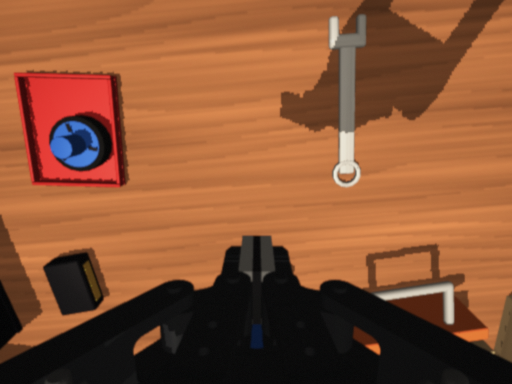

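w3 shows the wheel's boss top at about (63,147) in the tray. The bar is hidden by the hand, so I'll combine w2 with the top and scene views.

Run:
```python
from h import *
s=ctrl.state();c=vision.get_calibration("wrist")
ct=vision.get_calibration("top");cs=vision.get_calibration("scene")
K,Rm,t=cam(c);Rt=R.from_rotvec(s["orientation"]).as_matrix()
Rct=Rm@Rt; tct=t+Rm@s["ee_pos"]      # cam = Rct*tool + tct
R2=R.from_rotvec([.143,3.138,-.002]).as_matrix();Rm2=Rct@R2.T
c2=dict(c);c2["rvec"]=R.from_matrix(Rm2).as_rotvec();c2["tvec"]=tct-Rm2@np.array([0.52415799,-0.05638252,0.23094288])
print('check',proj(c2,[.602,-.1915,.066]),'cam in tool',-Rct.T@tct)
im=cv2.imread("pics/w2.png")[:,:,::-1].copy()
m=mask(im,(0,0,120),(180,70,255),(85,255,195,312))
for x in(97,110,120,138,150,165,178):
    v=np.nonzero(m[:,x])[0];print(x,v.min() if len(v) else None,v.max() if len(v) else None)
u=np.nonzero(m[264:270].any(0))[0];print('ends',u.min(),u.max())
mw=(( u.min()+u.max())/2,float(np.mean([np.nonzero(m[:,x])[0].mean() for x in(115,125,138,150,160)])))
obs=[(ct,(323.4,181.4)),(cs,(185.1,190.8)),(c2,mw)]
print(mw,tri(obs),tri([obs[0],obs[2]]),tri([obs[1],obs[2]]))
print('plane .066',onz(c2,mw,.066),onz(ct,(323.4,181.4),.066))
# wheel: blue boss/hub, w3
im3=cv2.imread("pics/w3.png")[:,:,::-1].copy()
a=im3[110:180,40:115];T=cv2.imread("pics/top0.png")[:,:,::-1][225:255,358:388];S=cv2.imread("pics/scene0.png")[:,:,::-1][130:160,156:186]
g=[cv2.resize(k,(390,390),interpolation=cv2.INTER_NEAREST) for k in(a[:70,:70],S)]
cv2.imwrite("pics/c2.png",np.hstack(g)[:,:,::-1]);np.save("c3.npy",np.r_[c["rvec"],c["tvec"]])
```

```text
check [134.25579546 263.11628497] cam in tool [ 0.06854618 -0.00086868 -0.14237654]
97 263 295
110 263 270
120 263 270
138 263 270
150 263 270
165 263 270
178 265 279
ends 94 179
(np.float64(136.5), 266.5) (array([ 0.6041445 , -0.18991768,  0.06435541]), np.float64(0.0033344797461075334)) (array([ 0.60338252, -0.19032205,  0.0689866 ]), np.float64(0.0021216478168362236)) (array([ 0.60541629, -0.18764812,  0.06586799]), np.float64(0.0021261219695947074))
plane .066 [ 0.60603296 -0.18990804  0.066     ] [ 0.60236525 -0.19248108  0.066     ]
```

View pics/c2.png

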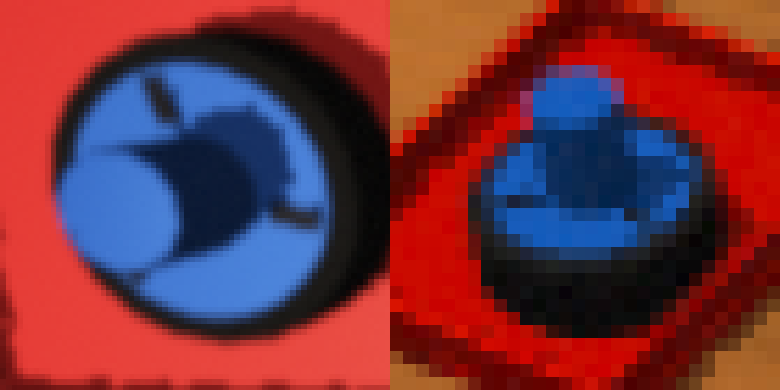

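In c2 the boss top is at w3 (61.2,147.7) and scene (170.0,137.5). The bar comes out at (0.604,-0.190,0.065), which matches the stated 66 mm height.

Run:
```python
from h import *
c=vision.get_calibration("wrist");cs=vision.get_calibration("scene");ct=vision.get_calibration("top")
print('boss',tri([(c,(61.2,147.7)),(cs,(170,137.5))]),onz(c,(61.2,147.7),.054),'face',onz(c,(74.6,145),.026))
go([.629,-.192,.12],np.radians(84.8));go([.629,-.192,.050],np.radians(84.8))
```

```text
boss (array([ 0.41907949, -0.34879398,  0.05183971]), np.float64(0.001956270572681639)) [ 0.41925178 -0.34975271  0.054     ] face [ 0.41979039 -0.35184263  0.026     ]
shift [-5.58 -0.54  3.73] rot [-0.    0.01  0.04]
shift [-5.58 -0.54  6.06] rot [-0.    0.01  0.04]
```

Emit:
{"method": "jog_arm", "body": {
  "targets": [
    {"offset": [-0.8,-0.1,0],"delta_rot": [0,0,0],"jaw": 0},
    {"offset": [-1,-0.1,0],"delta_rot": [0,0,0],"jaw": 0},
    {"offset": [-1,-0.1,0],"delta_rot": [0,0,0],"jaw": 0},
    {"offset": [-1,-0.1,0],"delta_rot": [0,0,0],"jaw": 0},
    {"offset": [-1,-0.14,0],"delta_rot": [0,0,0],"jaw": 0}
  ]
}}

```text
time_s: 3.17
ee_pos: [0.6067, -0.19, 0.2312]
orientation: [0.137, 3.138, 0.0]
ft_force: [0.4, 0.4, 0.6]
opening: -0.0
grasp_force: 0.0
```

Emit:
{"method": "jog_arm", "body": {
  "targets": [
    {"offset": [-0.78,0,0.5],"delta_rot": [0,0,0],"jaw": 0},
    {"offset": [0,0,1],"delta_rot": [0,0,0],"jaw": 0},
    {"offset": [0,0,1],"delta_rot": [0,0,0],"jaw": 0},
    {"offset": [0,0,1],"delta_rot": [0,0,0],"jaw": 0},
    {"offset": [0,0,0.2],"delta_rot": [0,0,0],"jaw": 0}
  ]
}}

```text
time_s: 3.58
ee_pos: [0.6252, -0.1903, 0.1145]
orientation: [-0.137, -3.129, -0.007]
ft_force: [-0.5, -0.4, -0.7]
opening: -0.0001
grasp_force: 0.0
```

Run:
```python
from h import *
go([.629,-.192,.050],np.radians(84.8))
a=vision.capture("scene")[150:240,120:240];b=vision.capture("top")[120:210,280:370]
cv2.imwrite("pics/c3.png",np.hstack([cv2.resize(a,(480,360)),cv2.resize(b,(320,360)) if 0 else cv2.resize(b[:,10:90],(320,360))])[:,:,::-1])
```

```text
shift [-0.15 -0.05  2.15] rot [ 0.04 -0.09  0.03]
```

View pics/c3.png

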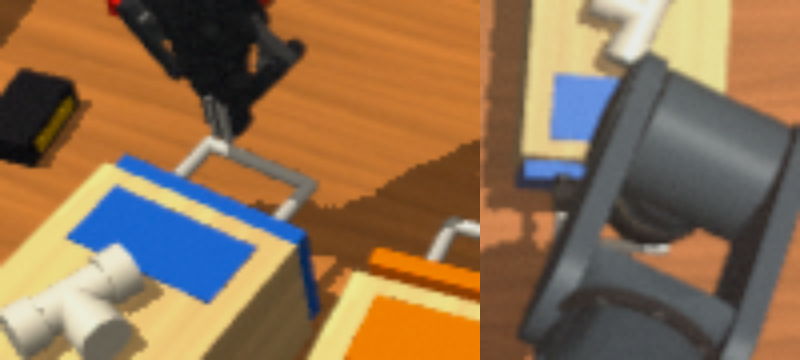

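The scene view shows the tip near (175,183), above the pull's gap with nothing touching. I'll lower it gently.

Emit:
{"method": "jog_arm", "body": {
  "targets": [
    {"offset": [-0.1,-0.05,0.4],"delta_rot": [0,0,0],"jaw": 0},
    {"offset": [0,0,0.4],"delta_rot": [0,0,0],"jaw": 0},
    {"offset": [0,0,0.3],"delta_rot": [0,0,0],"jaw": 0},
    {"offset": [0,0,0.2],"delta_rot": [0,0,0],"jaw": 0},
    {"offset": [0,0,0],"delta_rot": [0,0,0],"jaw": 0}
  ]
}}

```text
time_s: 4.1
ee_pos: [0.6296, -0.1939, 0.08]
orientation: [-0.138, -3.136, -0.002]
ft_force: [-0.6, 0.2, -1.0]
opening: -0.0002
grasp_force: 0.0
```

Emit:
{"method": "jog_arm", "body": {
  "targets": [
    {"offset": [0,0,0.3],"delta_rot": [0,0,0],"jaw": 0},
    {"offset": [0,0,0.2],"delta_rot": [0,0,0],"jaw": 0},
    {"offset": [0,0,0.2],"delta_rot": [0,0,0],"jaw": 0},
    {"offset": [0,0,0],"delta_rot": [0,0,0],"jaw": 0},
    {"offset": [0,0,0],"delta_rot": [0,0,0],"jaw": 0}
  ]
}}

```text
time_s: 4.52
ee_pos: [0.6302, -0.1941, 0.0598]
orientation: [-0.138, -3.138, -0.001]
ft_force: [-0.7, -0.8, 0.1]
opening: 0.0001
grasp_force: 0.0
```

Run:
```python
from h import *
go([.629,-.192,.050],np.radians(84.8));print(ctrl.state()["ee_pos"],ctrl.state()["ft_force"])
```

```text
shift [0.04 0.07 0.33] rot [ 0.   -0.01  0.03]
[ 0.63017474 -0.19410035  0.05977461] [-0.6756778  -0.76109869  0.11546475]
```

Emit:
{"method": "jog_arm", "body": {
  "targets": [
    {"offset": [0,0.05,0.2],"delta_rot": [0,0,0],"jaw": 0},
    {"offset": [0,0,0.13],"delta_rot": [0,0,0],"jaw": 0},
    {"offset": [0.05,0,0],"delta_rot": [0,0,0],"jaw": 0},
    {"offset": [0.05,0,0],"delta_rot": [0,0,0],"jaw": 0},
    {"offset": [0.05,0,0],"delta_rot": [0,0,0],"jaw": 0}
  ]
}}

```text
time_s: 4.93
ee_pos: [0.626, -0.1923, 0.0504]
orientation: [-0.138, -3.139, 0.0]
ft_force: [0.0, -0.5, 0.5]
opening: 0.0002
grasp_force: 0.0
```

Emit:
{"method": "jog_arm", "body": {
  "targets": [
    {"offset": [0.03,0,0],"delta_rot": [0,0,0],"jaw": 0},
    {"offset": [0.03,0,0],"delta_rot": [0,0,0],"jaw": 0},
    {"offset": [0.03,0,0],"delta_rot": [0,0,0],"jaw": 0},
    {"offset": [0.03,0,0],"delta_rot": [0,0,0],"jaw": 0},
    {"offset": [0.03,0,0],"delta_rot": [0,0,0],"jaw": 0}
  ]
}}

```text
time_s: 5.35
ee_pos: [0.6217, -0.192, 0.0505]
orientation: [0.138, 3.138, -0.0]
ft_force: [-1.1, -0.4, 0.8]
opening: -0.0001
grasp_force: 0.0
```

Emit:
{"method": "jog_arm", "body": {
  "targets": [
    {"offset": [0.03,0,0],"delta_rot": [0,0,0],"jaw": 0},
    {"offset": [0.03,0,0],"delta_rot": [0,0,0],"jaw": 0},
    {"offset": [0.03,0,0],"delta_rot": [0,0,0],"jaw": 0},
    {"offset": [0.03,0,0],"delta_rot": [0,0,0],"jaw": 0},
    {"offset": [0.03,0,0],"delta_rot": [0,0,0],"jaw": 0}
  ]
}}

```text
time_s: 5.77
ee_pos: [0.6181, -0.1917, 0.0506]
orientation: [0.138, 3.136, -0.001]
ft_force: [3.8, 0.3, -1.0]
opening: 0.0001
grasp_force: 2.0
```

Emit:
{"method": "jog_arm", "body": {
  "targets": [
    {"offset": [0.03,0,0],"delta_rot": [0,0,0],"jaw": 0},
    {"offset": [0.03,0,0],"delta_rot": [0,0,0],"jaw": 0},
    {"offset": [0.03,0,0],"delta_rot": [0,0,0],"jaw": 0},
    {"offset": [0.03,0,0],"delta_rot": [0,0,0],"jaw": 0},
    {"offset": [0.03,0,0],"delta_rot": [0,0,0],"jaw": 0}
  ]
}}

```text
time_s: 6.18
ee_pos: [0.6128, -0.1912, 0.0505]
orientation: [0.138, 3.138, -0.0]
ft_force: [4.0, 1.2, -0.7]
opening: 0.0
grasp_force: 2.0
```

Contact at about x = 0.619, and it's sliding with roughly 4 N of friction.

Emit:
{"method": "jog_arm", "body": {
  "targets": [
    {"offset": [0.04,0,0],"delta_rot": [0,0,0],"jaw": 0},
    {"offset": [0.05,0,0],"delta_rot": [0,0,0],"jaw": 0},
    {"offset": [0.06,0,0],"delta_rot": [0,0,0],"jaw": 0},
    {"offset": [0.07,0,0],"delta_rot": [0,0,0],"jaw": 0},
    {"offset": [0.07,0,0],"delta_rot": [0,0,0],"jaw": 0}
  ]
}}

```text
time_s: 6.6
ee_pos: [0.6039, -0.1904, 0.0505]
orientation: [0.138, 3.138, -0.0]
ft_force: [4.0, 0.1, -0.0]
opening: -0.0003
grasp_force: 2.1
```

Emit:
{"method": "jog_arm", "body": {
  "targets": [
    {"offset": [0.07,0,0],"delta_rot": [0,0,0],"jaw": 0},
    {"offset": [0.07,0,0],"delta_rot": [0,0,0],"jaw": 0},
    {"offset": [0.07,0,0],"delta_rot": [0,0,0],"jaw": 0},
    {"offset": [0.07,0,0],"delta_rot": [0,0,0],"jaw": 0},
    {"offset": [0.07,0,0],"delta_rot": [0,0,0],"jaw": 0}
  ]
}}

```text
time_s: 7.02
ee_pos: [0.5934, -0.1894, 0.0505]
orientation: [0.138, 3.139, 0.0]
ft_force: [3.6, 1.1, 0.7]
opening: -0.0002
grasp_force: 2.1
```

Emit:
{"method": "jog_arm", "body": {
  "targets": [
    {"offset": [0.07,0,0],"delta_rot": [0,0,0],"jaw": 0},
    {"offset": [0.07,0,0],"delta_rot": [0,0,0],"jaw": 0},
    {"offset": [0.07,0,0],"delta_rot": [0,0,0],"jaw": 0},
    {"offset": [0.07,0,0],"delta_rot": [0,0,0],"jaw": 0},
    {"offset": [0.07,0,0],"delta_rot": [0,0,0],"jaw": 0}
  ]
}}

```text
time_s: 7.43
ee_pos: [0.5829, -0.1884, 0.0505]
orientation: [0.138, 3.139, 0.0]
ft_force: [4.4, 2.2, 0.2]
opening: -0.0002
grasp_force: 2.1
```

Emit:
{"method": "jog_arm", "body": {
  "targets": [
    {"offset": [0.07,0,0],"delta_rot": [0,0,0],"jaw": 0},
    {"offset": [0.07,0,0],"delta_rot": [0,0,0],"jaw": 0},
    {"offset": [0.07,0,0],"delta_rot": [0,0,0],"jaw": 0},
    {"offset": [0.07,0,0],"delta_rot": [0,0,0],"jaw": 0},
    {"offset": [0.07,0,0],"delta_rot": [0,0,0],"jaw": 0}
  ]
}}

```text
time_s: 7.85
ee_pos: [0.5724, -0.1874, 0.0504]
orientation: [-0.138, -3.138, -0.001]
ft_force: [4.8, 2.8, 1.5]
opening: -0.0002
grasp_force: 2.1
```

Emit:
{"method": "jog_arm", "body": {
  "targets": [
    {"offset": [0.07,0,0],"delta_rot": [0,0,0],"jaw": 0},
    {"offset": [0.07,0,0],"delta_rot": [0,0,0],"jaw": 0},
    {"offset": [0.07,0,0],"delta_rot": [0,0,0],"jaw": 0},
    {"offset": [0.07,0,0],"delta_rot": [0,0,0],"jaw": 0},
    {"offset": [0.07,0,0],"delta_rot": [0,0,0],"jaw": 0}
  ]
}}

```text
time_s: 8.27
ee_pos: [0.5619, -0.1865, 0.0504]
orientation: [-0.138, -3.138, -0.001]
ft_force: [5.0, 2.1, 1.1]
opening: -0.0002
grasp_force: 2.1
```

Emit:
{"method": "jog_arm", "body": {
  "targets": [
    {"offset": [0.07,0,0],"delta_rot": [0,0,0],"jaw": 0},
    {"offset": [0.07,0,0],"delta_rot": [0,0,0],"jaw": 0},
    {"offset": [0.06,0,0],"delta_rot": [0,0,0],"jaw": 0},
    {"offset": [0.06,0,0],"delta_rot": [0,0,0],"jaw": 0},
    {"offset": [0.05,0,0],"delta_rot": [0,0,0],"jaw": 0}
  ]
}}

```text
time_s: 8.68
ee_pos: [0.5525, -0.1856, 0.0504]
orientation: [-0.138, -3.138, -0.001]
ft_force: [4.5, 3.1, 1.2]
opening: 0.0004
grasp_force: 2.0
```

Emit:
{"method": "jog_arm", "body": {
  "targets": [
    {"offset": [0.05,0,0],"delta_rot": [0,0,0],"jaw": 0},
    {"offset": [0.05,0,0],"delta_rot": [0,0,0],"jaw": 0},
    {"offset": [0.05,0,0],"delta_rot": [0,0,0],"jaw": 0},
    {"offset": [0.05,0,0],"delta_rot": [0,0,0],"jaw": 0},
    {"offset": [0.05,0,0],"delta_rot": [0,0,0],"jaw": 0}
  ]
}}

```text
time_s: 9.1
ee_pos: [0.5451, -0.1849, 0.0504]
orientation: [-0.138, -3.138, -0.001]
ft_force: [5.1, 2.9, 1.6]
opening: -0.0
grasp_force: 2.0
```

Emit:
{"method": "jog_arm", "body": {
  "targets": [
    {"offset": [0.04,0,0],"delta_rot": [0,0,0],"jaw": 0},
    {"offset": [0.04,0,0],"delta_rot": [0,0,0],"jaw": 0},
    {"offset": [0.03,0,0],"delta_rot": [0,0,0],"jaw": 0},
    {"offset": [0.03,0,0],"delta_rot": [0,0,0],"jaw": 0},
    {"offset": [0.03,0,0],"delta_rot": [0,0,0],"jaw": 0}
  ]
}}

```text
time_s: 9.52
ee_pos: [0.54, -0.1845, 0.0504]
orientation: [-0.138, -3.138, -0.001]
ft_force: [4.1, 2.7, 2.4]
opening: 0.0001
grasp_force: 2.0
```

Emit:
{"method": "jog_arm", "body": {
  "targets": [
    {"offset": [0.03,0,0],"delta_rot": [0,0,0],"jaw": 0},
    {"offset": [0.03,0,0],"delta_rot": [0,0,0],"jaw": 0},
    {"offset": [0.03,0,0],"delta_rot": [0,0,0],"jaw": 0},
    {"offset": [0.03,0,0],"delta_rot": [0,0,0],"jaw": 0},
    {"offset": [0.03,0,0],"delta_rot": [0,0,0],"jaw": 0}
  ]
}}

```text
time_s: 9.93
ee_pos: [0.5355, -0.184, 0.0504]
orientation: [-0.138, -3.138, -0.001]
ft_force: [4.9, 3.1, 1.6]
opening: 0.0
grasp_force: 2.0
```

Emit:
{"method": "jog_arm", "body": {
  "targets": [
    {"offset": [0.03,0,0],"delta_rot": [0,0,0],"jaw": 0},
    {"offset": [0.03,0,0],"delta_rot": [0,0,0],"jaw": 0},
    {"offset": [0.03,0,0],"delta_rot": [0,0,0],"jaw": 0},
    {"offset": [0.03,0,0],"delta_rot": [0,0,0],"jaw": 0},
    {"offset": [0.03,0,0],"delta_rot": [0,0,0],"jaw": 0}
  ]
}}

```text
time_s: 10.35
ee_pos: [0.531, -0.1837, 0.0504]
orientation: [-0.138, -3.138, -0.001]
ft_force: [4.0, 2.8, 0.9]
opening: 0.0001
grasp_force: 2.0
```

Emit:
{"method": "jog_arm", "body": {
  "targets": [
    {"offset": [0.03,0,0],"delta_rot": [0,0,0],"jaw": 0},
    {"offset": [0.03,0,0],"delta_rot": [0,0,0],"jaw": 0},
    {"offset": [0.03,0,0],"delta_rot": [0,0,0],"jaw": 0},
    {"offset": [0.03,0,0],"delta_rot": [0,0,0],"jaw": 0},
    {"offset": [0.03,0,0],"delta_rot": [0,0,0],"jaw": 0}
  ]
}}

```text
time_s: 10.77
ee_pos: [0.5265, -0.1833, 0.0504]
orientation: [-0.138, -3.138, -0.001]
ft_force: [4.5, 2.5, 1.4]
opening: -0.0
grasp_force: 2.0
```

Emit:
{"method": "jog_arm", "body": {
  "targets": [
    {"offset": [0.03,0,0],"delta_rot": [0,0,0],"jaw": 0},
    {"offset": [0.03,0,0],"delta_rot": [0,0,0],"jaw": 0},
    {"offset": [0.03,0,0],"delta_rot": [0,0,0],"jaw": 0},
    {"offset": [0.03,0,0],"delta_rot": [0,0,0],"jaw": 0},
    {"offset": [0.03,0,0],"delta_rot": [0,0,0],"jaw": 0}
  ]
}}

```text
time_s: 11.18
ee_pos: [0.522, -0.1828, 0.0504]
orientation: [-0.138, -3.138, -0.001]
ft_force: [4.2, 2.9, 0.9]
opening: -0.0
grasp_force: 2.0
```

Emit:
{"method": "jog_arm", "body": {
  "targets": [
    {"offset": [0.03,0,0],"delta_rot": [0,0,0],"jaw": 0},
    {"offset": [0.03,0,0],"delta_rot": [0,0,0],"jaw": 0},
    {"offset": [0.03,0,0],"delta_rot": [0,0,0],"jaw": 0},
    {"offset": [0.03,0,0],"delta_rot": [0,0,0],"jaw": 0},
    {"offset": [0.03,0,0],"delta_rot": [0,0,0],"jaw": 0}
  ]
}}

```text
time_s: 11.6
ee_pos: [0.5175, -0.1825, 0.0504]
orientation: [-0.138, -3.138, -0.001]
ft_force: [3.5, 2.5, 0.8]
opening: 0.0001
grasp_force: 2.0
```

Emit:
{"method": "jog_arm", "body": {
  "targets": [
    {"offset": [0.03,0,0],"delta_rot": [0,0,0],"jaw": 0},
    {"offset": [0.03,0,0],"delta_rot": [0,0,0],"jaw": 0},
    {"offset": [0.03,0,0],"delta_rot": [0,0,0],"jaw": 0},
    {"offset": [0.03,0,0],"delta_rot": [0,0,0],"jaw": 0},
    {"offset": [0.03,0,0],"delta_rot": [0,0,0],"jaw": 0}
  ]
}}

```text
time_s: 12.02
ee_pos: [0.513, -0.1821, 0.0504]
orientation: [-0.138, -3.138, -0.001]
ft_force: [3.6, 3.1, 1.0]
opening: 0.0003
grasp_force: 2.0
```

Emit:
{"method": "jog_arm", "body": {
  "targets": [
    {"offset": [0.03,0,0],"delta_rot": [0,0,0],"jaw": 0},
    {"offset": [0.03,0,0],"delta_rot": [0,0,0],"jaw": 0},
    {"offset": [0.03,0,0],"delta_rot": [0,0,0],"jaw": 0},
    {"offset": [0.03,0,0],"delta_rot": [0,0,0],"jaw": 0},
    {"offset": [0.03,0,0],"delta_rot": [0,0,0],"jaw": 0}
  ]
}}

```text
time_s: 12.43
ee_pos: [0.5085, -0.1817, 0.0504]
orientation: [-0.138, -3.138, -0.001]
ft_force: [4.4, 2.4, 1.7]
opening: -0.0003
grasp_force: 2.0
```

Emit:
{"method": "jog_arm", "body": {
  "targets": [
    {"offset": [0.03,0,0],"delta_rot": [0,0,0],"jaw": 0},
    {"offset": [0.03,0,0],"delta_rot": [0,0,0],"jaw": 0},
    {"offset": [0.03,0,0],"delta_rot": [0,0,0],"jaw": 0},
    {"offset": [0.03,0,0],"delta_rot": [0,0,0],"jaw": 0},
    {"offset": [0.03,0,0],"delta_rot": [0,0,0],"jaw": 0}
  ]
}}

```text
time_s: 12.85
ee_pos: [0.5058, -0.1816, 0.0505]
orientation: [0.14, 3.135, -0.0]
ft_force: [9.0, 4.6, -1.8]
opening: -0.0002
grasp_force: 4.5
```

The force is rising and the motion lags the command, so it has met the buffer. I'll continue very slowly.

Emit:
{"method": "jog_arm", "body": {
  "targets": [
    {"offset": [0.02,0,0],"delta_rot": [0,0,0],"jaw": 0},
    {"offset": [0.02,0,0],"delta_rot": [0,0,0],"jaw": 0},
    {"offset": [0.02,0,0],"delta_rot": [0,0,0],"jaw": 0},
    {"offset": [0,0,0],"delta_rot": [0,0,0],"jaw": 0},
    {"offset": [0,0,0],"delta_rot": [0,0,0],"jaw": 0}
  ]
}}

```text
time_s: 13.27
ee_pos: [0.5058, -0.1816, 0.0506]
orientation: [0.14, 3.132, -0.001]
ft_force: [11.7, 4.9, -2.9]
opening: -0.0003
grasp_force: 5.5
```

Emit:
{"method": "jog_arm", "body": {
  "targets": [
    {"offset": [0.03,0,0],"delta_rot": [0,0,0],"jaw": 0},
    {"offset": [0.03,0,0],"delta_rot": [0,0,0],"jaw": 0},
    {"offset": [0.03,0,0],"delta_rot": [0,0,0],"jaw": 0},
    {"offset": [0.03,0,0],"delta_rot": [0,0,0],"jaw": 0},
    {"offset": [0,0,0],"delta_rot": [0,0,0],"jaw": 0}
  ]
}}

```text
time_s: 13.68
ee_pos: [0.5057, -0.1818, 0.0507]
orientation: [0.143, 3.124, -0.004]
ft_force: [19.1, 9.2, -7.7]
opening: -0.0
grasp_force: 9.1
```

Firm at the stop: about 21 N with no further motion. I'll ease off, centre in the gap and lift out.

Emit:
{"method": "jog_arm", "body": {
  "targets": [
    {"offset": [-0.06,0,0],"delta_rot": [0,0,0],"jaw": 0},
    {"offset": [-0.06,0,0],"delta_rot": [0,0,0],"jaw": 0},
    {"offset": [-0.06,0,0],"delta_rot": [0,0,0],"jaw": 0},
    {"offset": [-0.06,0,0],"delta_rot": [0,0,0],"jaw": 0},
    {"offset": [-0.1,0,0],"delta_rot": [0,0,0],"jaw": 0}
  ]
}}

```text
time_s: 14.1
ee_pos: [0.5073, -0.1816, 0.05]
orientation: [-0.136, -3.134, -0.002]
ft_force: [-0.1, -0.2, 0.1]
opening: -0.0
grasp_force: 0.0
```

Emit:
{"method": "jog_arm", "body": {
  "targets": [
    {"offset": [-0.1,0,0],"delta_rot": [0,0,0],"jaw": 0},
    {"offset": [0,0,0],"delta_rot": [0,0,0],"jaw": 0},
    {"offset": [0,0,0],"delta_rot": [0,0,0],"jaw": 0},
    {"offset": [0,0,0],"delta_rot": [0,0,0],"jaw": 0},
    {"offset": [0,0,0],"delta_rot": [0,0,0],"jaw": 0}
  ]
}}

```text
time_s: 14.52
ee_pos: [0.5117, -0.1823, 0.0503]
orientation: [-0.138, -3.138, -0.0]
ft_force: [0.6, 0.3, -0.2]
opening: 0.0001
grasp_force: 0.0
```

Emit:
{"method": "jog_arm", "body": {
  "targets": [
    {"offset": [0,0,-0.3],"delta_rot": [0,0,0],"jaw": 0},
    {"offset": [0,0,-0.7],"delta_rot": [0,0,0],"jaw": 0},
    {"offset": [0,0,-1],"delta_rot": [0,0,0],"jaw": 0},
    {"offset": [0,0,-1],"delta_rot": [0,0,0],"jaw": 0},
    {"offset": [0,0,-1],"delta_rot": [0,0,0],"jaw": 0}
  ]
}}

```text
time_s: 14.93
ee_pos: [0.5118, -0.1821, 0.1721]
orientation: [-0.138, -3.138, -0.0]
ft_force: [-0.1, -1.0, 0.5]
opening: -0.0
grasp_force: 0.0
```

Emit:
{"method": "jog_arm", "body": {
  "targets": [
    {"offset": [0,-1,-0.5],"delta_rot": [0,0,0],"jaw": 50},
    {"offset": [0,-1,0],"delta_rot": [0,0,0],"jaw": 50},
    {"offset": [0,-1,0],"delta_rot": [0,0,0],"jaw": 50},
    {"offset": [0,-1,0],"delta_rot": [0,0,0],"jaw": 50},
    {"offset": [0,-1,0],"delta_rot": [0,0,0],"jaw": 50}
  ]
}}

```text
time_s: 15.35
ee_pos: [0.4987, -0.3329, 0.1865]
orientation: [0.138, 3.138, -0.001]
ft_force: [-0.0, 1.0, -0.0]
opening: 0.0501
grasp_force: 0.0
```

Emit:
{"method": "jog_arm", "body": {
  "targets": [
    {"offset": [0,-0.9,0],"delta_rot": [0,0,0],"jaw": 50},
    {"offset": [0,0,0],"delta_rot": [0,0,0],"jaw": 50},
    {"offset": [0,0,0],"delta_rot": [0,0,0],"jaw": 50},
    {"offset": [0,0,0],"delta_rot": [0,0,0],"jaw": 50},
    {"offset": [0,0,0],"delta_rot": [0,0,0],"jaw": 50}
  ]
}}

```text
time_s: 15.77
ee_pos: [0.4965, -0.3572, 0.1855]
orientation: [-0.136, -3.138, -0.002]
ft_force: [-0.2, 0.2, -0.4]
opening: 0.0501
grasp_force: 0.0
```

Run:
```python
from h import *
s=ctrl.state();c=vision.get_calibration("wrist");im=vision.capture("wrist");T=vision.capture("top")
cv2.imwrite("pics/w4.png",im[:,:,::-1]);cv2.imwrite("pics/t4.png",T[:,:,::-1])
print(s["time_s"],s["ee_pos"],s["opening"])
np.savez("c4.npz",rvec=c["rvec"],tvec=c["tvec"])
print('exp boss',proj(c,[.4193,-.3495,.054]))
a=cv2.resize(im[40:290,140:400],(416,400));b=cv2.resize(T[130:230,290:390],(400,400),interpolation=cv2.INTER_NEAREST)
cv2.imwrite("pics/c4.png",np.hstack([a[:, :400],b])[:,:,::-1])
for b in blobs(mask(im,(100,120,50),(125,255,255)),60):print('blue',np.round(b[1],1),b[0])
```

```text
15.7667 [ 0.49650403 -0.35715366  0.18550206] 0.050106505872303225
exp boss [258.53885681  93.26641811]
blue [257.3  92.7] [230, 64, 56, 59, 2515]
blue [440.6 218.4] [360, 198, 152, 42, 5189]
blue [401.7 380.5] [391, 377, 23, 7, 131]
```

View pics/c4.png

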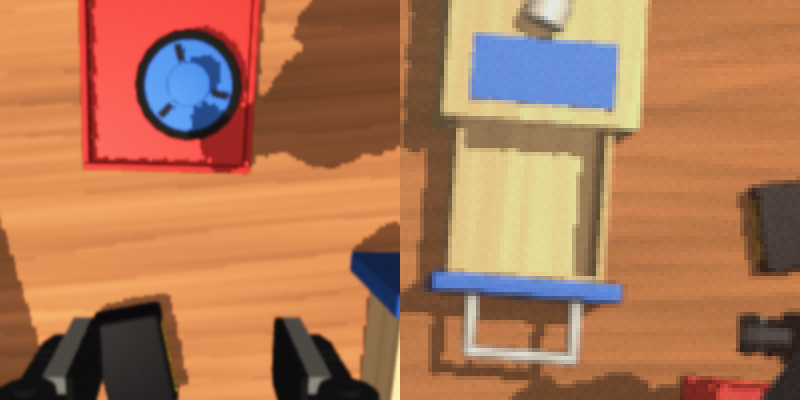

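The boss is at w4 (257.5,91.9), 1–2 px from the prediction. The drawer is open, with its bar ends in top at (306.3,218.7) and (334.5,220.4).

Run:
```python
from h import *
c=vision.get_calibration("wrist");ct=vision.get_calibration("top");cs=vision.get_calibration("scene")
print('boss',onz(c,(257.5,91.9),.054),tri([(c,(257.5,91.9)),(cs,(170,137.5))]))
T=cv2.imread("pics/t4.png")[:,:,::-1].copy()
ex=np.array([np.cos(np.radians(-5.2)),np.sin(np.radians(-5.2)),0])
bar=onz(ct,(320.4,219.5),.066);print('bar',bar,'->well',bar+.104*ex)
for b in blobs(mask(T,(100,120,50),(125,255,255),(290,190,350,212))):
    f=onz(ct,b[1],.082);print('front',b[2],f,'->well',f+.052*ex)
print('finger well',np.array([.4897,-.1805,0])+.104*ex)
S=vision.capture("scene");cv2.imwrite("pics/s4.png",S[:,:,::-1])
for b in blobs(mask(S,(0,0,120),(180,70,255),(150,140,240,200)),8):print('scene bar',b[1],b[0],b[2])
go([.4195,-.3505,.10],np.radians(84.8));go([.4195,-.3505,.031],np.radians(84.8))
```

```text
boss [ 0.4185397  -0.35038331  0.054     ] (array([ 0.41764141, -0.34949384,  0.04884835]), np.float64(0.0011109794902626861))
bar [ 0.48562142 -0.18043894  0.066     ] ->well [ 0.5891934  -0.18986473  0.066     ]
front ((320.9793395996094, 201.748291015625), (46.2563362121582, 4.152274131774902), 4.763641834259033) [ 0.53956766 -0.18007222  0.082     ] ->well [ 0.59135365 -0.18478512  0.082     ]
finger well [ 0.59327198 -0.18992579  0.        ]
scene bar [207.13235294 165.05882353] [189, 158, 34, 18, 136] ((205.53689575195312, 166.40576171875), (31.824209213256836, 10.567581176757812), 21.370620727539062)
shift [2.59 0.   2.85] rot [ 0.   -0.    0.04]
shift [2.59 0.   5.15] rot [ 0.   -0.    0.04]
```

Emit:
{"method": "jog_arm", "body": {
  "targets": [
    {"offset": [0.6,0,0],"delta_rot": [0,0,0],"jaw": 50},
    {"offset": [1,0,0.4],"delta_rot": [0,0,0],"jaw": 50},
    {"offset": [0.99,0,0.8],"delta_rot": [0,0,0],"jaw": 50},
    {"offset": [0,0,1],"delta_rot": [0,0,0],"jaw": 50},
    {"offset": [0,0,0.65],"delta_rot": [0,0,0],"jaw": 50}
  ]
}}

```text
time_s: 16.33
ee_pos: [0.4175, -0.35, 0.0987]
orientation: [-0.139, -3.137, -0.003]
ft_force: [0.2, -0.0, 0.6]
opening: 0.0498
grasp_force: 0.0
```

Emit:
{"method": "jog_arm", "body": {
  "targets": [
    {"offset": [0,0,0.5],"delta_rot": [0,0,0],"jaw": 50},
    {"offset": [0,0,0.5],"delta_rot": [0,0,0],"jaw": 50},
    {"offset": [0,0,0.4],"delta_rot": [0,0,0],"jaw": 50},
    {"offset": [0,0,0.2],"delta_rot": [0,0,0],"jaw": 50},
    {"offset": [0,0,0],"delta_rot": [0,0,0],"jaw": 50}
  ]
}}

```text
time_s: 16.75
ee_pos: [0.4191, -0.3507, 0.0508]
orientation: [-0.137, -3.137, -0.003]
ft_force: [-0.2, 0.4, 0.3]
opening: 0.0502
grasp_force: 0.0
```

Run:
```python
from h import *
s=ctrl.state();print(s["ee_pos"],s["ft_force"]);go([.4195,-.3505,.031],np.radians(84.8))
```

```text
[ 0.4190531  -0.35069058  0.05081641] [-0.17566691  0.42091291  0.31024737]
shift [-0.02  0.01  0.66] rot [ 0.02 -0.02  0.04]
```

Emit:
{"method": "jog_arm", "body": {
  "targets": [
    {"offset": [0,0,0.3],"delta_rot": [0,0,0],"jaw": 50},
    {"offset": [0,0,0.2],"delta_rot": [0,0,0],"jaw": 50},
    {"offset": [0,0,0.15],"delta_rot": [0,0,0],"jaw": 50},
    {"offset": [0,0,0],"delta_rot": [0,0,0],"jaw": 50},
    {"offset": [0,0,0],"delta_rot": [0,0,0],"jaw": 30}
  ],
  "grip_force": 30
}}

```text
time_s: 17.17
ee_pos: [0.4193, -0.3518, 0.0323]
orientation: [-0.138, -3.138, -0.0]
ft_force: [0.4, 0.1, 0.2]
opening: 0.0393
grasp_force: 0.0
```

Emit:
{"method": "jog_arm", "body": {
  "targets": [
    {"offset": [0,0,0],"delta_rot": [0,0,0],"jaw": 24},
    {"offset": [0,0,0],"delta_rot": [0,0,0],"jaw": 15},
    {"offset": [0,0,0],"delta_rot": [0,0,0],"jaw": 15},
    {"offset": [0,0,0],"delta_rot": [0,0,0],"jaw": 15},
    {"offset": [0,0,0],"delta_rot": [0,0,0],"jaw": 15}
  ],
  "grip_force": 30
}}

```text
time_s: 17.58
ee_pos: [0.4195, -0.3519, 0.0328]
orientation: [0.138, 3.138, -0.0]
ft_force: [-0.2, 0.0, 3.9]
opening: 0.0206
grasp_force: 29.6
```

Emit:
{"method": "jog_arm", "body": {
  "targets": [
    {"offset": [0,0,-0.2],"delta_rot": [0,0,0],"jaw": 15},
    {"offset": [0,0,-0.6],"delta_rot": [0,0,0],"jaw": 15},
    {"offset": [0,0,-1],"delta_rot": [0,0,0],"jaw": 15},
    {"offset": [0,0,-1],"delta_rot": [0,0,0],"jaw": 15},
    {"offset": [0,0,-1],"delta_rot": [0,0,0],"jaw": 15}
  ]
}}

```text
time_s: 18.0
ee_pos: [0.4189, -0.3515, 0.1473]
orientation: [-0.138, -3.138, -0.001]
ft_force: [1.0, -0.6, -1.8]
opening: 0.0205
grasp_force: 29.5
```

Emit:
{"method": "jog_arm", "body": {
  "targets": [
    {"offset": [0,0,-1],"delta_rot": [0,0,0],"jaw": 15},
    {"offset": [0,0,-0.6],"delta_rot": [0,0,0],"jaw": 15},
    {"offset": [0,0,0],"delta_rot": [0,0,0],"jaw": 15},
    {"offset": [0,0,0],"delta_rot": [0,0,0],"jaw": 15},
    {"offset": [0,0,0],"delta_rot": [0,0,0],"jaw": 15}
  ]
}}

```text
time_s: 18.42
ee_pos: [0.4186, -0.351, 0.1933]
orientation: [-0.138, -3.137, -0.003]
ft_force: [-0.1, 0.4, -2.4]
opening: 0.021
grasp_force: 29.6
```

Run:
```python
from h import *
s=ctrl.state();c=vision.get_calibration("wrist");im=vision.capture("wrist");cv2.imwrite("pics/w5.png",im[:,:,::-1])
print(s["ee_pos"],s["opening"],s["grasp_force"],s["ft_force"])
for b in blobs(mask(im,(100,120,50),(125,255,255)),60):print('blue',np.round(b[1],1),b[0])
go([.5925,-.188,.19],np.radians(84.8))
```

```text
[ 0.4186132  -0.3509856   0.19327379] 0.02103162245678548 29.60378408432007 [-0.10411667  0.40423298 -2.41758876]
blue [256.7 243.6] [208, 200, 98, 96, 5432]
blue [378.8 273.4] [353, 264, 49, 28, 900]
blue [458.1 291.7] [407, 265, 105, 53, 4236]
shift [-5.3   5.91  0.09] rot [ 0.03 -0.03  0.03]
```

View pics/w5.png

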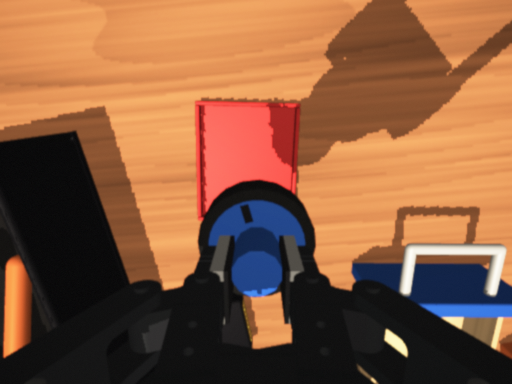

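w5 shows the wheel held level and central in the jaws, with hub at (257,244). The bar spans (408–505, ~250). Now I'll refine the bar from this view.

Run:
```python
from h import *
im=cv2.imread("pics/w5.png")[:,:,::-1].copy();c=vision.get_calibration("wrist")
ct=vision.get_calibration("top");cs=vision.get_calibration("scene")
m=mask(im,(0,0,140),(180,60,255),(398,235,511,300))
u=np.nonzero(m[248:254].any(0))[0];v=np.mean([np.nonzero(m[240:262,x])[0].mean()+240 for x in range(425,490,5)])
p=((u.min()+u.max())/2,v);ex=np.array([np.cos(np.radians(-5.2)),np.sin(np.radians(-5.2)),0])
print(u.min(),u.max(),p,onz(c,p,.066))
x,r=tri([(c,p),(ct,(320.4,219.5))]);print(x,r);b=onz(c,p,.066);print('well',b+.104*ex)
```

```text
405 505 (np.float64(455.0), np.float64(249.30769230769232)) [ 0.48946925 -0.17857273  0.066     ]
[ 0.48651121 -0.18049553  0.06997211] 0.0010549343922635571
well [ 0.59304123 -0.18799852  0.066     ]
```

Emit:
{"method": "jog_arm", "body": {
  "targets": [
    {"offset": [-0.4,0.4,0],"delta_rot": [0,0,0],"jaw": 15},
    {"offset": [-0.7,0.8,0],"delta_rot": [0,0,0],"jaw": 15},
    {"offset": [-0.8,0.9,0],"delta_rot": [0,0,0],"jaw": 15},
    {"offset": [-0.8,0.9,0],"delta_rot": [0,0,0],"jaw": 15},
    {"offset": [-0.8,0.9,0],"delta_rot": [0,0,0],"jaw": 15}
  ]
}}

```text
time_s: 18.88
ee_pos: [0.5341, -0.2429, 0.1921]
orientation: [-0.139, -3.135, -0.004]
ft_force: [1.4, -0.3, -1.2]
opening: 0.0206
grasp_force: 29.6
```

Emit:
{"method": "jog_arm", "body": {
  "targets": [
    {"offset": [-0.8,0.9,0],"delta_rot": [0,0,0],"jaw": 15},
    {"offset": [-0.7,0.8,0],"delta_rot": [0,0,0],"jaw": 15},
    {"offset": [-0.3,0.3,0],"delta_rot": [0,0,0],"jaw": 15},
    {"offset": [0,0,0],"delta_rot": [0,0,0],"jaw": 15},
    {"offset": [0,0,0],"delta_rot": [0,0,0],"jaw": 15}
  ]
}}

```text
time_s: 19.3
ee_pos: [0.5924, -0.1889, 0.1925]
orientation: [-0.135, -3.135, -0.001]
ft_force: [0.1, 0.2, -1.7]
opening: 0.0206
grasp_force: 29.6
```

Run:
```python
from h import *
s=ctrl.state();print(s["ee_pos"],s["opening"],s["ft_force"]);go([.593,-.188,.10],np.radians(84.8),s);go([.593,-.188,.0475],np.radians(84.8),s)
```

```text
[ 0.5924204  -0.18885652  0.19247362] 0.020572838930315668 [ 0.07936039  0.197017   -1.69823617]
shift [-0.03  0.03  3.08] rot [ 0.01 -0.04  0.04]
shift [-0.04  0.03  4.83] rot [ 0.01 -0.04  0.04]
```

Emit:
{"method": "jog_arm", "body": {
  "targets": [
    {"offset": [0,0,0.4],"delta_rot": [0,0,0],"jaw": 15},
    {"offset": [0,0,0.8],"delta_rot": [0,0,0],"jaw": 15},
    {"offset": [0,0,0.8],"delta_rot": [0,0,0],"jaw": 15},
    {"offset": [0,0,0.6],"delta_rot": [0,0,0],"jaw": 15},
    {"offset": [0,0,0.4],"delta_rot": [0,0,0],"jaw": 15}
  ]
}}

```text
time_s: 19.72
ee_pos: [0.5904, -0.1904, 0.1017]
orientation: [-0.141, -3.133, -0.003]
ft_force: [-0.4, -1.0, -2.4]
opening: 0.0207
grasp_force: 29.6
```

Emit:
{"method": "jog_arm", "body": {
  "targets": [
    {"offset": [0,0,0.4],"delta_rot": [0,0,0],"jaw": 15},
    {"offset": [0,0,0.4],"delta_rot": [0,0,0],"jaw": 15},
    {"offset": [0,0,0.4],"delta_rot": [0,0,0],"jaw": 15},
    {"offset": [0,0,0.3],"delta_rot": [0,0,0],"jaw": 15},
    {"offset": [0,0,0],"delta_rot": [0,0,0],"jaw": 15}
  ]
}}

```text
time_s: 20.13
ee_pos: [0.5921, -0.189, 0.0574]
orientation: [-0.138, -3.135, -0.002]
ft_force: [0.9, -0.8, -1.3]
opening: 0.0206
grasp_force: 29.6
```

Emit:
{"method": "jog_arm", "body": {
  "targets": [
    {"offset": [0,0,0.05],"delta_rot": [0,0,0],"jaw": 15},
    {"offset": [0,0,0.05],"delta_rot": [0,0,0],"jaw": 15},
    {"offset": [0,0,0.05],"delta_rot": [0,0,0],"jaw": 15},
    {"offset": [0,0,0],"delta_rot": [0,0,0],"jaw": 15},
    {"offset": [0,0,0],"delta_rot": [0,0,0],"jaw": 15}
  ]
}}

```text
time_s: 20.55
ee_pos: [0.5936, -0.1895, 0.0554]
orientation: [0.138, 3.138, -0.001]
ft_force: [-0.9, -0.5, -1.8]
opening: 0.0209
grasp_force: 29.6
```

Emit:
{"method": "jog_arm", "body": {
  "targets": [
    {"offset": [0,0,0.05],"delta_rot": [0,0,0],"jaw": 15},
    {"offset": [0,0,0.05],"delta_rot": [0,0,0],"jaw": 15},
    {"offset": [0,0,0.05],"delta_rot": [0,0,0],"jaw": 15},
    {"offset": [0,0,0],"delta_rot": [0,0,0],"jaw": 15},
    {"offset": [0,0,0],"delta_rot": [0,0,0],"jaw": 15}
  ]
}}

```text
time_s: 20.97
ee_pos: [0.5932, -0.1894, 0.0502]
orientation: [-0.138, -3.138, -0.0]
ft_force: [0.8, -0.0, -1.2]
opening: 0.0208
grasp_force: 29.6
```

Emit:
{"method": "jog_arm", "body": {
  "targets": [
    {"offset": [0,0,0.03],"delta_rot": [0,0,0],"jaw": 15},
    {"offset": [0,0,0.03],"delta_rot": [0,0,0],"jaw": 15},
    {"offset": [0,0,0.02],"delta_rot": [0,0,0],"jaw": 15},
    {"offset": [0,0,0],"delta_rot": [0,0,0],"jaw": 15},
    {"offset": [0,0,0],"delta_rot": [0,0,0],"jaw": 15}
  ]
}}

```text
time_s: 21.38
ee_pos: [0.5933, -0.1895, 0.048]
orientation: [-0.138, -3.139, 0.0]
ft_force: [-0.3, -0.2, -1.5]
opening: 0.0208
grasp_force: 29.6
```

Emit:
{"method": "jog_arm", "body": {
  "targets": [
    {"offset": [0,0,0.03],"delta_rot": [0,0,0],"jaw": 15},
    {"offset": [0,0,0.03],"delta_rot": [0,0,0],"jaw": 15},
    {"offset": [0,0,0],"delta_rot": [0,0,0],"jaw": 15},
    {"offset": [0,0,0],"delta_rot": [0,0,0],"jaw": 15},
    {"offset": [0,0,0],"delta_rot": [0,0,0],"jaw": 15}
  ]
}}

```text
time_s: 21.8
ee_pos: [0.5933, -0.1895, 0.0478]
orientation: [0.138, 3.138, -0.0]
ft_force: [-1.8, 0.0, 8.0]
opening: 0.0209
grasp_force: 30.5
```

It's resting on the floor. I'll relieve the pressure and open gently.

Emit:
{"method": "jog_arm", "body": {
  "targets": [
    {"offset": [0,0,-0.04],"delta_rot": [0,0,0],"jaw": 15},
    {"offset": [0,0,0],"delta_rot": [0,0,0],"jaw": 22},
    {"offset": [0,0,0],"delta_rot": [0,0,0],"jaw": 26},
    {"offset": [0,0,0],"delta_rot": [0,0,0],"jaw": 32},
    {"offset": [0,0,0],"delta_rot": [0,0,0],"jaw": 40}
  ]
}}

```text
time_s: 22.22
ee_pos: [0.5933, -0.1895, 0.0472]
orientation: [-0.138, -3.139, -0.0]
ft_force: [0.7, -0.3, -0.9]
opening: 0.0397
grasp_force: 0.0
```

Emit:
{"method": "jog_arm", "body": {
  "targets": [
    {"offset": [0,0,0],"delta_rot": [0,0,0],"jaw": 42},
    {"offset": [0,0,0],"delta_rot": [0,0,0],"jaw": 42},
    {"offset": [0,0,-0.2],"delta_rot": [0,0,0],"jaw": 42},
    {"offset": [0,0,-0.5],"delta_rot": [0,0,0],"jaw": 42},
    {"offset": [0,0,-0.8],"delta_rot": [0,0,0],"jaw": 42}
  ]
}}

```text
time_s: 22.63
ee_pos: [0.5916, -0.1886, 0.0909]
orientation: [-0.138, -3.134, -0.004]
ft_force: [0.5, -1.2, 0.3]
opening: 0.042
grasp_force: 0.0
```

Emit:
{"method": "jog_arm", "body": {
  "targets": [
    {"offset": [0,0,-1],"delta_rot": [0,0,0],"jaw": 42},
    {"offset": [0,0,-1],"delta_rot": [0,0,0],"jaw": 42},
    {"offset": [0,0,-1],"delta_rot": [0,0,0],"jaw": 42},
    {"offset": [0,0,-0.5],"delta_rot": [0,0,0],"jaw": 42},
    {"offset": [0.8,0,0],"delta_rot": [0,0,0],"jaw": 42}
  ]
}}

```text
time_s: 23.05
ee_pos: [0.5759, -0.19, 0.2031]
orientation: [0.136, 3.123, -0.011]
ft_force: [0.0, -0.2, -0.6]
opening: 0.0421
grasp_force: 0.0
```

Emit:
{"method": "jog_arm", "body": {
  "targets": [
    {"offset": [1,-1,0],"delta_rot": [0,0,0],"jaw": 42},
    {"offset": [1,-1,0],"delta_rot": [0,0,0],"jaw": 42},
    {"offset": [1,-1,0],"delta_rot": [0,0,0],"jaw": 42},
    {"offset": [0.7,-1,0],"delta_rot": [0,0,0],"jaw": 42},
    {"offset": [0,-0.6,0],"delta_rot": [0,0,0],"jaw": 42}
  ]
}}

```text
time_s: 23.47
ee_pos: [0.4442, -0.3148, 0.1978]
orientation: [-0.142, -3.135, -0.001]
ft_force: [0.2, 0.4, 1.1]
opening: 0.0417
grasp_force: 0.0
```

Run:
```python
from h import *
s=ctrl.state();T=vision.capture("top");S=vision.capture("scene");cv2.imwrite("pics/t6.png",T[:,:,::-1]);cv2.imwrite("pics/s6.png",S[:,:,::-1])
ct=vision.get_calibration("top");cs=vision.get_calibration("scene")
print(s["time_s"],s["ee_pos"],s["ft_force"],s["opening"])
B=((100,120,50),(125,255,255))
for b in blobs(mask(T,*B,(290,130,360,215))):print('top',np.round(b[1],1),b[0],onz(ct,b[1],.045))
for b in blobs(mask(S,*B,(140,140,240,235))):print('scene',np.round(b[1],1),b[0])
for n,X in(('boss',(.593,-.189,.069)),('face',(.593,-.189,.041))):print(n,proj(ct,X),proj(cs,X))
# black tyre in top
for b in blobs(mask(T,(0,0,0),(180,255,50),(300,163,340,200))):print('tyre',np.round(b[1],1),b[0],onz(ct,b[2][0],.041))
for n,A,Bf in(('top',T,'pics/top0.png'),('scene',S,'pics/scene0.png')):
    d=np.abs(A.astype(int)-cv2.imread(Bf)[:,:,::-1]).max(2);k=cv2.morphologyEx((d>50).astype(np.uint8)*255,cv2.MORPH_OPEN,np.ones((3,3)))
    print(n,[b[0] for b in blobs(k,25)])
```

```text
23.4667 [ 0.44420366 -0.31480825  0.19784355] [0.15533901 0.39924071 1.07574759] 0.04171873361585413
top [325.6 147.5] [308, 139, 36, 18, 522] [ 0.71032135 -0.20517754  0.045     ]
top [322.8 184. ] [315, 178, 15, 15, 118] [ 0.59599649 -0.19335677  0.045     ]
top [317.  188.8] [314, 184, 8, 9, 29] [ 0.58134771 -0.17514265  0.045     ]
top [320.4 201.7] [298, 198, 47, 8, 191] [ 0.54085628 -0.18481651  0.045     ]
scene [201.7 177.1] [175, 162, 48, 39, 451]
scene [187.6 193. ] [179, 184, 19, 17, 224]
scene [160.8 210.4] [140, 197, 43, 29, 625]
boss [322.48257245 184.38537916] [186.13015282 186.30635623]
face [321.20318245 185.04927726] [187.49241128 193.50241967]
top [[289, 160, 59, 61, 1924], [168, 208, 279, 176, 23416], [312, 217, 11, 3, 33], [361, 229, 6, 6, 30], [0, 332, 87, 52, 3272]]
scene [[131, 0, 17, 16, 179], [303, 0, 12, 10, 70], [351, 0, 16, 4, 48], [378, 0, 31, 22, 425], [293, 21, 22, 34, 458], [138, 29, 46, 79, 1996], [346, 33, 166, 125, 5706], [150, 105, 255, 108, 7268], [162, 135, 22, 21, 331], [198, 210, 6, 8, 41]]
```

Run:
```python
from h import *
from bench import ticket
for n in('t4','t6'):
    T=cv2.imread(f"pics/{n}.png")[:,:,::-1].copy()
    print([ (np.round(b[1],2),b[0][4]) for b in blobs(mask(T,(100,120,50),(125,255,255),(290,194,350,212)))])
print(ticket.hand_in())
```

```text
[(array([320.58, 201.7 ]), 189)]
[(array([320.45, 201.69]), 191)]
the job is handed in; nothing more can be done
None
```

The blue drawer is drawn fully out against its stop, the blue wheel lies flat, boss up, in the well behind its front, and the job is handed in; the pull reached about 21 N at the stop, and the drawer front had not moved between the check after the pull and the one just before hand-in.

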